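# Swing out the folding hook and hang up the chopping board

## Robot

A 7-joint arm with a two-finger parallel gripper is mounted at the origin on the work surface. World frame = base frame: x ahead of the robot, y to its left, z up, the work surface at z = 0. Lengths are in m, angles in rad, forces in N, time in s.
With the tool pointing down it reaches from about 0.35 to 0.9 m from the base axis. Payload 8.1 kg.
Tool frame: the origin (TCP) lies midway between the tips of the shut fingers; the grasp point (between the pads) lies arm.tcp_to_grasp behind it (arm.tcp_to_grasp is the distance from the TCP to the grasp point, in m); z points along the fingers, y is the line along which they close (so a half turn about z gives the same grasp; the last joint's range is limited). The gripper opens to 92 mm and grips with 3 to 60 N. Pads are 19 mm wide; open, the fingers measure 130 mm over their backs; the gripper's body (75 mm by 190 mm) begins 47 mm behind the grasp point.
Start: joints at [-1.216, 0.434, 0.025, 1.573, -0.012, 1.134, -0.075], TCP at [0.276, 0.561, 0.227] pointing down, gripper open.
Joint ranges: [-2.62, 2.62], [-0.44, 2.09], [-1.27, 1.32], [0.08, 2.57], [-1.32, 4.46], [0.12, 2], [-2.74, 2.74]. Speed limits (rad/s): [2.22, 2.22, 3.01, 3.01, 3.14, 3.14, 3.14].

## Interface

Orientations are given as a rotation vector (axis times angle).
In Python, from cell import observe, get_image, arm gives the robot as it stands. The module is installed in compiled form; this text tells all that it offers.
- The arm moves only by the tool drive_tool, never from a script. Its argument "steps" is a list of rows, each a list of 5 numbers: the closure, from 0 (fully open) to 1 (shut), then the shift along the world's x, y, z in mm, then the turn about the world's z in rad. In form: [[hand, x, y, z, roll], ...]. A call has 1 to 20 rows; each row shifts and turns the commanded pose from where the row before left it; what a row does not reach is not made up. A row lasts 1/12 s, in which the tool goes at most 41.7 mm and 7.16 degrees, less where a joint would pass 70% of its speed; a pose out of reach is approached as far as the arm can. A call with a gripper value outside its range is refused whole. The fingers move at their own pace and stop on an object; "grip_force" is the grip in N (left out, the last holds). Time passes only in rows, so rows that do not move let the fingers close. It gives the time, the measured TCP pose, the force, the opening and the grip force at its end, in the units of the state.
- observe(): the state, without advancing time (a new reading comes with each control period).
- get_image(name): name is "scene" or "top" or "wrist"; returns a dict with "image" (384x512x3 uint8, red, green, blue), "vfov" (degrees; the focal length in pixels is half the picture's height over the tangent of half this angle, whatever the lens; pixels are square), "cx", "cy" (the principal point, pixels), "xyz" and "attitude" of the camera in the world. Camera axes: x right, y down, z forward; pixel columns grow to the right and rows downward; lengths in m; the calibration is good to about 2 mm. A picture is of the moment at which its call begins. There is no depth.
- arm.sign_off(): hands the job in; it is judged then, once.
The state is a dict: "clock": time; "joints": joint angles; "dq": joint speeds; "joint_efforts": joint torques, N m; "position": TCP position; "ee_rot": TCP orientation; "force": force on the tool from outside, world axes, zero at the start; "ft_torque": the same for the moment, N m; "width": opening from 0.0 (shut) to 1.0 (fully open); "gripper_force": force on a finger pad.
Only numpy, scipy, OpenCV 4.12 (cv2) and the standard library are available. Lean on these libraries where they do the work, as an engineer would, in place of code of your own. Each camera call takes 0.05 s, during which the arm holds its last target. There are 200 camera calls.

## Task

Swing the stiff folding hook on the steel splash guard all the way out to its stop without straining it, then lift the chopping board with the long hand slot out of the rack and hang it on the hook by that slot. Let the board down until the hook carries it before you let go: neither drop it nor press it down. Leave everything else where it stands.

Things in the scene. Friction and masses are not known exactly. Their poses are not given: they have to be found in the camera images.
- guard: Free-standing sheet-steel splash guard, fixed: an upright panel 400 long (its x), 6 thick, 235 high. Origin: centre of the panel's underside, on the table. Its face towards its own -y carries the hook; a 70 deep foot flange lies behind (+y).
- hook: Swinging arm of the folding hook: a level round bar, 10 diameter, 100 long, with an upturned nose at its free end. Origin: on the pivot axis at the bar's centre line, 222 above the table; x along the bar to the nose, z up. Folded (up to 32 degrees ajar at the start) its x points to the guard's -x, 28 off the guard's face; it swings out through the guard's -y side, anticlockwise from above.
- pivot (a point): Point on the pivot axis at the bar's centre line; its axes go with the two hinge lugs, 18 wide, up to 241 above the table. The pivot is stiff (about 4 N at the nose); the arm stays where it is left. The lugs have been knocked askew, differently each time, so the firm end stop comes anywhere from 85 to 112 degrees off the guard's -x and must be felt: home at 8 to 12 N at the nose; over 17 N bends the lugs.
- nose (a point): Top of the hook's upturned nose, an upright round stub of 12 diameter that rises 16 above the bar's top; 100 from the pivot axis, 243 above the table. It can be pinched from above.
- board_center (a point): Centre of the white plastic chopping board to be hung: 170 wide (x), 12 thick (y), 190 high (z), about 0.36 kg, standing on edge in one of the rack's three slots. The only one of the three boards with a long hand slot.
- slot (a point): Centre of that board's hand slot, a rectangular opening 80 wide (x) and 36 high (z) right through the board; its upper edge is 18 above this point and the board's top edge 52 above it, so a solid strip 34 high runs above the slot, where the board can be pinched in balance.
- rack: Steel wire board rack, fixed. Origin: centre of its underside. Three slots 75 apart along its y; boards stand in them on rails 12 above the table, facing its y; the wire loops reach 78 above the table.
- plain_board: Lower white board without any opening, 190 wide, 12 thick, 130 high, in another slot of the rack. Origin: centre of its lower edge. Leave it.
- hole_board: Small white board, 150 wide, 12 thick, 120 high, with one small round hole in a corner, in the remaining slot. Origin: centre of its lower edge. Leave it.
- tray0: White food tray of cut fruit, 130 x 100 x 45; origin under its centre. Bystander.
- tray1: Second such tray, beyond the work. Bystander.
- can: Food can, 74 diameter, 110 high. Bystander.
- soap: Green bottle, 64 diameter, 190 high. Bystander.
- spatula: Spatula lying flat on the table. Bystander.
- bowl: Steel bowl, 140 diameter, 60 high. Bystander.
Mind the look-alikes: they are no part of the job. What is shaped like the part that bears board_center but pink is not meant.

How it is judged:
On the way, in this order (a step that is already met when the one before it is completed fails the run):
1. the hook is swung out to its stop (x of nose in the frame of pivot above 0.0134 m and y of nose in the frame of pivot below -0.08 m), for 0.2 s.
2. the slotted board hangs on the hook by its slot (x of slot in the frame of hook between 0.02 and 0.092 m and y of slot in the frame of hook between -0.03 and 0.03 m and z of slot in the frame of hook between -0.02 and -0.008 m and contact force between slot_board and hook above 1.5 N), for 0.2 s.
At the end, for the whole second after the job is handed in: Hook at its stop (within 9 mm at the nose), the slotted board hanging on the bar by the upper edge of its slot, between pivot and nose, the bar within 30 mm of the slot's middle, upright within 0.2 rad, still and released (all of step 2 and x of nose in the frame of pivot above 0.006 m and y of nose in the frame of pivot below -0.08 m and angle between board_center's own z axis and vertical below 0.2 rad and linear speed of slot_board below 0.05 m/s and contact force between the fingers and slot_board below 0.1 N); the robot touches nothing.
It fails at once if the hook's lugs bent by forcing it: the pivot shifted by more than 1 mm (it takes about 18 N at the nose) (distance of pivot from where it was at the start of the episode above 0.001 m).
It fails at once if the board pressed on the hook with more than 20 N (contact force between slot_board and hook above 20 N).
It fails at once if the board dropped: moving faster than 0.15 m/s out of the hand above the rack (contact force between the fingers and slot_board below 0.05 N and height (world z) of board_center above 0.125 m and linear speed of slot_board above 0.15 m/s).
It fails at once if another thing moved by more than 30 mm (distance of any of plain_board, hole_board, tray0, tray1, can, soap, spatula, bowl from where it was at the start of the episode above 0.03 m).
It also fails if it takes over 70 s, if anything falls off the work surface, if the arm or the gripper's body presses on something with over 40 N, if the wrist force passes 120 N, or if a joint passes its speed limit or range.

## Working session

There is one attempt and no reset: what is moved stays moved. The work goes in short steps, Python scripts to look and compute and a tool call to move; the robot and the scene stay as the last step left them, time stands still between calls to the robot, and variables do not carry over. Pictures are saved under pics/ and viewed, at most 11 in all, crops included, and the job is handed in when it is done.

Besides the shell and the picture viewer there is one more tool, called after ">>>" in YAML: its name, and indented under it one key for each argument. drive_tool: Moves the arm, as the interface text tells. Its arguments: {"type":"object","properties":{"steps":{"type":"array"},"grip_force":{"type":"number"}},"required":["steps"]}

```bash
mkdir -p pics; python3 - <<'E'
from cell import observe,get_image,arm
import cv2,numpy as np
print(arm.tcp_to_grasp); s=observe(); print(s)
ims=[]
for n in ["scene","top"]:
    d=get_image(n); cv2.imwrite(f"pics/{n}0.png",d["image"][:,:,::-1]); print(n,{k:d[k] for k in d if k!="image"})
E
```

```text
0.0188
{'clock': 0.0, 'joints': array([-1.21561478,  0.43521925,  0.02497908,  1.57411023, -0.01160788,
        1.1339943 , -0.07510957]), 'dq': array([ 0.00033528, -0.00184727,  0.00037837, -0.00077495,  0.00076714,
        0.00020543, -0.000169  ]), 'joint_efforts': array([ 1.07651871e-03, -6.67858171e+01,  9.85381790e-01, -3.14450562e+01,
       -6.04390819e-02,  4.27921931e-02,  1.62728306e-04]), 'position': array([0.27604819, 0.5601558 , 0.22594228]), 'ee_rot': array([-7.12903531e-01, -3.05940624e+00,  2.46636989e-03]), 'force': array([ 0.06342733, -0.3316547 ,  0.01013551]), 'ft_torque': array([ 0.0564559 , -0.00607521,  0.00431022]), 'gripper_force': 0.0, 'width': 0.9949602409163746}
scene {'vfov': 54.955451598512916, 'cx': 257.9699152380435, 'cy': 191.2809111147972, 'xyz': array([ 1.22889765, -0.32875888,  1.00442954]), 'attitude': array([-2.05353056, -1.41508331,  0.55813102])}
top {'vfov': 50.54763737328163, 'cx': 251.14620859746438, 'cy': 191.499400983358, 'xyz': array([ 0.31032646, -0.0546369 ,  1.41616774]), 'attitude': array([-2.10808778,  2.15999889, -0.18296084])}
```

View pics/scene0.png

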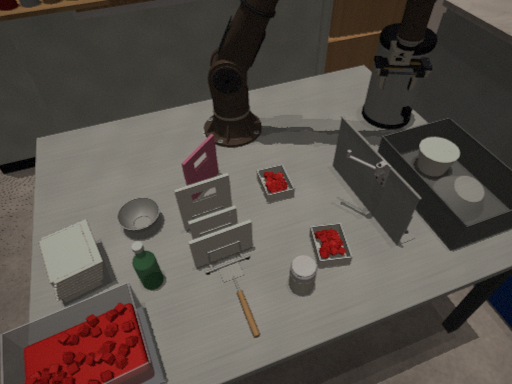

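View pics/top0.png

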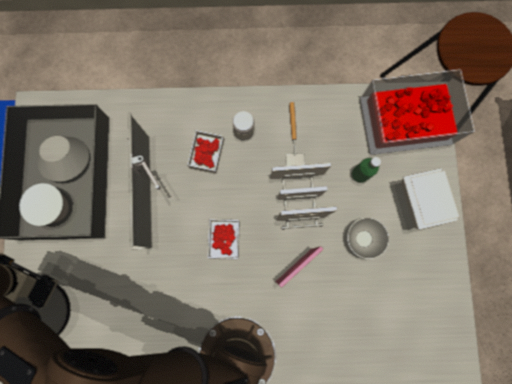

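Robot at the bottom of the top view; the guard is at (140,185) with its hook at (138,160)→(160,190). The rack is at (302,195), with the slotted board probably nearest the robot (308,213). I'll zoom in on both.

```bash
cat > h.py <<'E'
import numpy as np,cv2
from cell import observe,get_image,arm
from scipy.spatial.transform import Rotation as R
def f(d): return d["image"].shape[0]/2/np.tan(np.radians(d["vfov"])/2)
def ray(d,uv):
    v=np.array([(uv[0]-d["cx"])/f(d),(uv[1]-d["cy"])/f(d),1]); return R.from_rotvec(d["attitude"]).apply(v)
def onz(d,uv,z):
    r=ray(d,uv); return d["xyz"]+r*(z-d["xyz"][2])/r[2]
def two(d1,a,d2,b):
    r1,r2=ray(d1,a),ray(d2,b); A=np.stack([r1,-r2],1); t=np.linalg.lstsq(A,d2["xyz"]-d1["xyz"],rcond=None)[0]
    p,q=d1["xyz"]+t[0]*r1,d2["xyz"]+t[1]*r2; return (p+q)/2,np.linalg.norm(p-q)
def proj(d,p):
    c=R.from_rotvec(d["attitude"]).inv().apply(np.array(p)-d["xyz"]); return c[:2]/c[2]*f(d)+[d["cx"],d["cy"]]
E
python3 - <<'E'
from h import *
import pickle
a=get_image("scene");b=get_image("top");pickle.dump((a,b),open("v.pkl","wb"))
def c(d,x,y,w,h,s): return cv2.resize(d["image"][y:y+h,x:x+w,::-1],None,fx=s,fy=s,interpolation=cv2.INTER_CUBIC)
# left col scene crops, right col top crops
m=np.zeros((600,800,3),np.uint8)
m[:300,:400]=c(a,325,120,100,75,4); m[300:,:400]=c(a,165,170,100,75,4)
m[:300,400:]=c(b,110,130,100,75,4); m[300:,400:]=c(b,255,155,100,75,4)
cv2.imwrite("pics/c1.png",m)
for p in [(251,191),(138,160),(308,213)]: print(onz(b,p,0.2))
E
```

```text
[ 0.51921055 -0.0593933   0.2       ]
[0.62432885 0.28555629 0.2       ]
[ 0.44794627 -0.22909749  0.2       ]
```

View pics/c1.png

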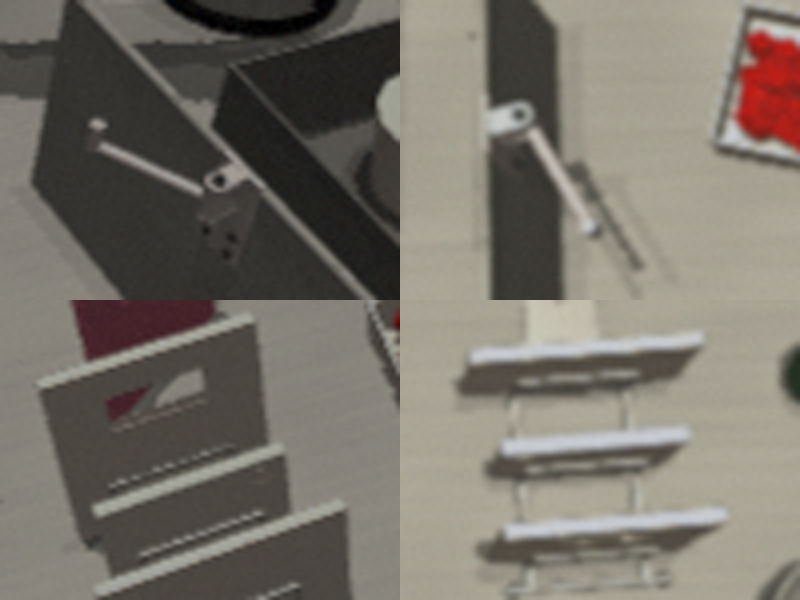

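```bash
python3 - <<'E'
from h import *
import pickle
a,b=pickle.load(open("v.pkl","rb"))
np.set_printoptions(precision=4,suppress=True)
S=lambda x,y,ox,oy:(ox+x/4,oy+y/4)
def pr(n,s,t,z):
    print(n,two(a,s,b,t),onz(a,s,z)[:2],onz(b,t,z)[:2])
pr("piv",S(219,181,325,120),S(521,115,10,130),.241)
pr("nose",S(98,124,325,120),S(592,229,10,130),.243)
pr("bR",S(252,318,165,95),S(505,532,155,80),.202)
pr("bL",S(40,383,165,95),S(725,516,155,80),.202)
# middle board, other board
print("mid",[onz(b,S(*p,155,80),.142)[:2] for p in((503,450),(688,434))],[onz(b,S(*p,155,80),.132)[:2] for p in((470,356),(702,338))])
print("tray",onz(b,(224,240),.045),onz(b,(205,152),.045)); print("gtop",onz(b,(132,117),.235),onz(b,(133,247),.235))
print("can",onz(b,(243,120),.11),"soap",onz(b,(375,160),.19),"pink",onz(b,(321,248),.15),onz(b,(279,285),.15))
E
```

```text
piv (array([0.6184, 0.269 , 0.2391]), np.float64(0.0020176396761772586)) [0.6201 0.2686] [0.6174 0.2675]
nose (array([0.5314, 0.2162, 0.2394]), np.float64(0.0048694153617488915)) [0.535  0.2162] [0.5296 0.2131]
bR (array([ 0.4504, -0.1489,  0.1963]), np.float64(0.00017200270070653775)) [ 0.4559 -0.1501] [ 0.4497 -0.1485]
bL (array([ 0.4583, -0.3151,  0.1974]), np.float64(0.0003157311904888295)) [ 0.4628 -0.3151] [ 0.4577 -0.3143]
mid [array([ 0.522, -0.154]), array([ 0.5314, -0.3016])] [array([ 0.6014, -0.1309]), array([ 0.6117, -0.3193])]
tray [0.3814 0.0345 0.045 ] [0.6873 0.0966 0.045 ]
gtop [0.7503 0.297  0.235 ] [0.3579 0.2844 0.235 ]
can [ 0.7772 -0.0388  0.11  ] soap [ 0.6091 -0.4461  0.19  ] pink [ 0.3442 -0.2712  0.15  ] [ 0.2359 -0.1376  0.15  ]
```

Scene crop: the back board in the rack, next to the pink decoy, has the slot; its top edge runs from (40,383) to (252,318). The hook is about 30° ajar, with its pivot near (0.619,0.268) and nose near (0.531,0.215). I'll push the nose with shut fingers from the guard side, so I'm moving above that spot first.

>>> drive_tool:
  steps:
    - [1,0,0,34,0]
    - [1,0,0,34,0]
    - [1,0,0,34,0]
    - [1,24,-32,0,-0.113]
    - [1,24,-32,0,-0.113]
    - [1,24,-32,0,-0.113]
    - [1,24,-32,0,-0.113]
    - [1,24,-32,0,-0.113]
    - [1,24,-32,0,0]
    - [1,24,-32,0,0]
    - [1,24,-32,0,0]
    - [1,24,-32,0,0]
    - [1,26,-37,0,0]
    - [1,0,0,0,0]
    - [1,0,0,0,0]
  grip_force: 20

```text
clock: 1.45
position: [0.5177, 0.2355, 0.3287]
ee_rot: [1.545, 2.734, -0.001]
force: [-0.8, 0.3, -0.4]
width: 0.011
gripper_force: 0.0
```

```bash
cat > q.py <<'E'
from h import *
import sys
np.set_printoptions(precision=4,suppress=True)
s=observe(); r=R.from_rotvec(s["ee_rot"]).as_matrix(); print(s["clock"],s["position"],"yaw_y",np.degrees(np.arctan2(r[1,1],r[0,1])),"tilt",r[:,2],"F",s["force"],"w",s["width"],"j",s["joints"])
E
python3 q.py; python3 - <<'E'
from h import *
import pickle
d=get_image("wrist"); pickle.dump(d,open("w1.pkl","wb")); cv2.imwrite("pics/w1.png",d["image"][:,:,::-1])
print({k:d[k] for k in d if k!="image"}, proj(d,(.531,.215,.243)),proj(d,(.619,.268,.241)))
E
```

```text
1.45 [0.5177 0.2355 0.3287] yaw_y 31.05309926772499 tilt [ 0.0004 -0.0009 -1.    ] F [-0.8309  0.2624 -0.3517] w 0.010998983079894898 j [-0.7532  0.2752  0.3073  1.5713 -0.0842  1.3083  0.1071]
{'vfov': 60.60678170798584, 'cx': 255.10022691907415, 'cy': 192.1799801522392, 'xyz': array([0.47746345, 0.30355881, 0.48538556]), 'attitude': array([2.74736271, 0.7652395 , 0.11542367])} [255.06758908 226.83598596] [382.86640015 225.98777909]
```

View pics/w1.png

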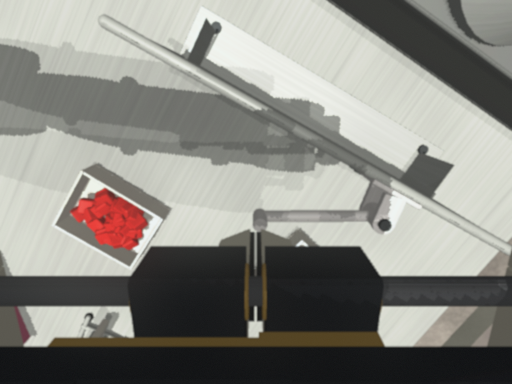

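Wrist view: nose top at about (260,214), pivot bolt at (384,225), with the shut fingers just below the nose in the picture. I'll refine these from the wrist view.

```bash
python3 - <<'E'
from h import *
import pickle
d=pickle.load(open("w1.pkl","rb"))
n=onz(d,(260,214),.243);p=onz(d,(384,225),.241);v=n-p;print(n,p,np.hypot(*v[:2]),np.degrees(np.arctan2(v[1],v[0]))%360-180)
print("guard top edge",onz(d,(105,20),.235),onz(d,(500,245),.235))
print(proj(d,(.5177,.2355,.3287)))
E
```

```text
[0.52867284 0.22637169 0.243     ] [0.6192524  0.26915357 0.241     ] 0.1001745775463151 25.281965603507018
guard top edge [0.36517164 0.29026898 0.235     ] [0.7172182  0.30420083 0.235     ]
[253.60341444 248.19886129]
```

>>> drive_tool:
  steps:
    - [1,0,13,0,-0.06]
    - [1,0,0,-33,-0.05]
    - [1,0,0,-33,0]
    - [1,0,0,-33,0]
    - [1,0,0,0,0]
    - [1,0,0,0,0]

```text
clock: 2.0
position: [0.5145, 0.2526, 0.229]
ee_rot: [-1.682, -2.651, 0.005]
force: [0.0, 0.2, 0.4]
width: 0.004
gripper_force: 0.0
```

```bash
python3 q.py; python3 - <<'E'
from h import *
P=np.array([.6192,.2692])
# tcp stays offset o behind the nose
o=.0155
prev=None
for th in range(25,121,5):
    t=np.radians(th); p=P-.1*np.array([np.cos(t),np.sin(t)])-o*np.array([np.sin(t),-np.cos(t)])
    print(th,p*1000, None if prev is None else (p-prev)*1000); prev=p
E
```

```text
2.0 [0.5145 0.2526 0.229 ] yaw_y 25.22684812331113 tilt [-0.0032 -0.0015 -1.    ] F [0.0468 0.2061 0.3685] w 0.0037006348877624824 j [-0.7715  0.3534  0.301   1.715  -0.116   1.0942  0.006 ]
25 [522.01863824 240.98594452] None
30 [524.84745962 232.62339376] [ 2.82882138 -8.36255077]
35 [528.39436081 224.53921305] [ 3.54690119 -8.08418071]
40 [532.63234774 216.7949279 ] [ 4.23798693 -7.74428515]
45 [537.52916677 209.44947699] [ 4.89681903 -7.34545091]
50 [543.04755016 202.55876364] [ 5.51838339 -6.89071335]
55 [549.14549968 196.17523033] [ 6.09794952 -6.3835333 ]
60 [555.77660624 190.34745962] [ 6.63110656 -5.82777071]
65 [562.89040313 185.11980435] [ 7.11379689 -5.22765527]
70 [570.43275005 180.53205014] [ 7.54234692 -4.58775421]
75 [578.34624518 176.61911257] [ 7.91349514 -3.91293757]
80 [586.57066206 173.41077145] [ 8.22441688 -3.20834112]
85 [595.0434079 170.9314442] [ 8.47274584 -2.47932725]
90 [603.7 169.2] [ 8.6565921 -1.7314442]
95 [612.47455645 168.22961618] [ 8.77455645 -0.97038382]
100 [621.3002976  168.02767794] [ 8.82574114 -0.20193823]
105 [630.1100542  168.59572217] [8.80975661 0.56804423]
110 [638.83677871 169.9294257 ] [8.72672451 1.33370353]
115 [647.41405548 172.01863824] [8.57727676 2.08921254]
120 [655.77660624 174.84745962] [8.36255077 2.82882138]
```

>>> drive_tool:
  steps:
    - [1,3.5,-5.5,0,0]
    - [1,4,-6,0,0]
    - [1,2.8,-8.4,0,0.087]
    - [1,3.5,-8.1,0,0.087]
    - [1,4.2,-7.7,0,0.087]
    - [1,4.9,-7.3,0,0.087]
    - [1,5.5,-6.9,0,0.087]
    - [1,6.1,-6.4,0,0.087]
    - [1,6.6,-5.8,0,0.087]
    - [1,7.1,-5.2,0,0.087]
    - [1,7.5,-4.6,0,0.087]
    - [1,0,0,0,0]

```text
clock: 3.0
position: [0.5739, 0.1791, 0.2317]
ee_rot: [0.542, 3.092, 0.004]
force: [-0.4, 0.9, 0.4]
width: 0.005
gripper_force: 0.5
```

```bash
python3 q.py; python3 - <<'E'
from h import *
d=get_image("wrist"); t=get_image("top")
m=np.hstack([d["image"],cv2.resize(t["image"][130:226,110:186],(288,384))])[:,:,::-1]; cv2.imwrite("pics/w2.png",m)
E
```

```text
3.0 [0.5739 0.1791 0.2317] yaw_y 70.10116564654922 tilt [ 0.0031  0.0019 -1.    ] F [-0.4337  0.8848  0.3703] w 0.004946341884479241 j [-0.5078  0.3889  0.1636  1.6398 -0.0696  1.1149  0.8978]
```

View pics/w2.png

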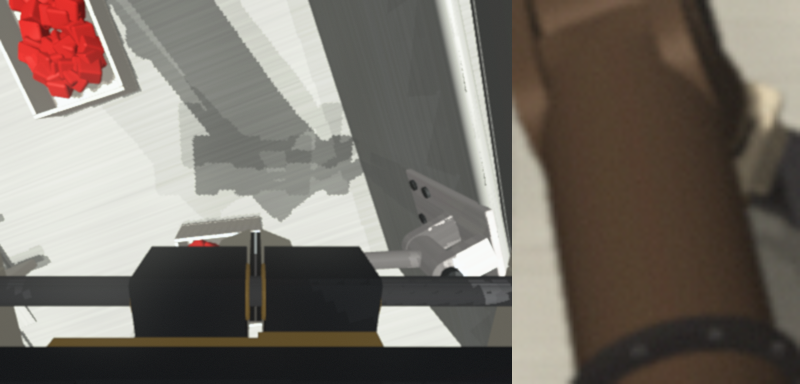

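The bar is running to the fingers and turning with them. Continuing in finer steps and watching the force.

>>> drive_tool:
  steps:
    - [1,3.9,-2.1,0,0.044]
    - [1,4,-1.8,0,0.044]
    - [1,4,-1.7,0,0.044]
    - [1,4.1,-1.5,0,0.044]
    - [1,3.2,-1,0,0.035]

```text
clock: 3.52
position: [0.5906, 0.1719, 0.2306]
ee_rot: [-0.218, -3.134, -0.001]
force: [-4.1, 2.1, 2.6]
width: 0.005
gripper_force: 2.2
```

>>> drive_tool:
  steps:
    - [1,1.7,-0.5,0,0.0175]
    - [1,1.7,-0.5,0,0.0175]

```text
clock: 3.68
position: [0.5942, 0.171, 0.2304]
ee_rot: [0.164, 3.137, 0.001]
force: [-4.6, 1.6, 3.5]
width: 0.003
gripper_force: 2.2
```

>>> drive_tool:
  steps:
    - [1,1.7,-0.4,0,0.0175]
    - [1,1.7,-0.4,0,0.0175]

```text
clock: 3.85
position: [0.5978, 0.1701, 0.2301]
ee_rot: [0.107, 3.14, 0.001]
force: [-4.3, 2.7, 3.8]
width: 0.005
gripper_force: 2.3
```

>>> drive_tool:
  steps:
    - [1,1.7,-0.3,0,0.0175]
    - [1,1.7,-0.3,0,0.0175]

```text
clock: 4.02
position: [0.6014, 0.1694, 0.2299]
ee_rot: [0.051, 3.141, 0.0]
force: [-3.6, 2.8, 3.6]
width: 0.003
gripper_force: 2.4
```

>>> drive_tool:
  steps:
    - [1,1.5,-0.2,0,0.015]
    - [1,1.5,-0.2,0,0.015]

```text
clock: 4.18
position: [0.6044, 0.1689, 0.2298]
ee_rot: [-0.004, -3.142, -0.0]
force: [-4.9, 2.9, 3.9]
width: 0.003
gripper_force: 2.4
```

>>> drive_tool:
  steps:
    - [1,1.5,-0.1,0,0.015]
    - [1,1.5,-0.1,0,0.015]

```text
clock: 4.35
position: [0.6074, 0.1686, 0.2297]
ee_rot: [0.043, -3.141, -0.0]
force: [-5.1, 1.9, 3.8]
width: 0.002
gripper_force: 2.4
```

>>> drive_tool:
  steps:
    - [1,1.5,-0.1,0,0.015]
    - [1,1.5,-0.1,0,0.015]

```text
clock: 4.52
position: [0.6104, 0.1683, 0.2297]
ee_rot: [0.09, -3.14, 0.0]
force: [-4.5, 2.5, 4.2]
width: -0.001
gripper_force: 2.4
```

>>> drive_tool:
  steps:
    - [1,1.5,0,0,0.015]
    - [1,1.5,0,0,0.015]

```text
clock: 4.68
position: [0.6135, 0.1681, 0.2297]
ee_rot: [0.137, -3.138, 0.0]
force: [-5.0, 0.8, 3.5]
width: 0.005
gripper_force: 2.3
```

>>> drive_tool:
  steps:
    - [1,1.5,0,0,0.015]
    - [1,1.5,0,0,0.015]

```text
clock: 4.85
position: [0.6165, 0.1681, 0.2297]
ee_rot: [0.184, -3.136, 0.0]
force: [-3.8, 1.5, 3.7]
width: 0.004
gripper_force: 2.2
```

>>> drive_tool:
  steps:
    - [1,1.5,0,0,0.015]
    - [1,1.5,0,0,0.015]

```text
clock: 5.02
position: [0.6195, 0.168, 0.2297]
ee_rot: [0.231, -3.133, 0.0]
force: [-3.9, 1.0, 4.5]
width: 0.004
gripper_force: 2.2
```

>>> drive_tool:
  steps:
    - [1,1.5,0,0,0.015]
    - [1,1.5,0.1,0,0.015]

```text
clock: 5.18
position: [0.6224, 0.1682, 0.2297]
ee_rot: [0.278, -3.129, 0.0]
force: [-4.0, 0.2, 2.9]
width: 0.004
gripper_force: 2.2
```

>>> drive_tool:
  steps:
    - [1,1.5,0.1,0,0.015]
    - [1,1.5,0.1,0,0.015]

```text
clock: 5.35
position: [0.6254, 0.1684, 0.2296]
ee_rot: [0.325, -3.124, 0.0]
force: [-4.0, -0.2, 3.1]
width: 0.006
gripper_force: 2.1
```

>>> drive_tool:
  steps:
    - [1,1.5,0.1,0,0.015]
    - [1,1.5,0.1,0,0.015]

```text
clock: 5.52
position: [0.6285, 0.1686, 0.2297]
ee_rot: [0.372, -3.119, 0.0]
force: [-4.3, -0.0, 3.2]
width: 0.006
gripper_force: 2.1
```

>>> drive_tool:
  steps:
    - [1,1.5,0.1,0,0.015]
    - [1,1.5,0.2,0,0.015]

```text
clock: 5.68
position: [0.6315, 0.169, 0.2297]
ee_rot: [0.419, -3.113, 0.0]
force: [-4.8, -1.1, 2.8]
width: 0.006
gripper_force: 2.1
```

>>> drive_tool:
  steps:
    - [1,1.5,0.2,0,0.015]
    - [1,1.5,0.2,0,0.015]

```text
clock: 5.85
position: [0.6345, 0.1694, 0.2297]
ee_rot: [0.466, -3.107, 0.0]
force: [-3.6, -1.0, 3.6]
width: 0.002
gripper_force: 2.1
```

>>> drive_tool:
  steps:
    - [1,1.4,0.2,0,0.015]
    - [1,1.4,0.2,0,0.015]

```text
clock: 6.02
position: [0.6373, 0.1699, 0.2297]
ee_rot: [0.512, -3.1, 0.0]
force: [-4.3, -1.2, 3.4]
width: 0.004
gripper_force: 2.1
```

>>> drive_tool:
  steps:
    - [1,1.4,0.3,0,0.015]
    - [1,1.4,0.3,0,0.015]

```text
clock: 6.18
position: [0.6401, 0.1705, 0.2297]
ee_rot: [-0.559, 3.092, -0.0]
force: [-3.5, -0.8, 3.8]
width: 0.003
gripper_force: 2.1
```

>>> drive_tool:
  steps:
    - [1,1.4,0.3,0,0.015]
    - [1,1.4,0.3,0,0.015]

```text
clock: 6.35
position: [0.6419, 0.1708, 0.2295]
ee_rot: [0.604, -3.081, 0.001]
force: [-11.1, -3.3, 6.1]
width: 0.005
gripper_force: 5.3
```

Stop felt at 11–12 N. Holding briefly.

>>> drive_tool:
  steps:
    - [1,-0.1,0,0,0]
    - [1,0,0,0,0]
    - [1,0,0,0,0]
    - [1,0,0,0,0]

```text
clock: 6.68
position: [0.6418, 0.1708, 0.2295]
ee_rot: [0.603, -3.081, 0.0]
force: [-7.7, -2.5, 3.9]
width: 0.005
gripper_force: 4.0
```

```bash
python3 q.py
```

```text
6.6833 [0.6418 0.1708 0.2295] yaw_y 112.16231690395304 tilt [-0.002  -0.0007 -1.    ] F [-7.7095 -2.4824  3.8605] w 0.005396091413849932 j [-0.3487  0.4987  0.0127  1.4605 -0.0066  1.1845  1.6226]
```

>>> drive_tool:
  steps:
    - [1,0.3,0.1,0,0]
    - [1,0,0,0,0]
    - [1,0,0,0,0]
    - [1,-10,-4,0,0]
    - [1,-15,-6,0,0]
    - [1,0,0,38,0]
    - [1,0,0,38,0]
    - [1,0,0,38,0]
    - [1,-13,-20,0,-0.12]
    - [1,-13,-30,0,-0.12]
    - [1,-13,-36,0,-0.12]
    - [1,-13,-38,0,-0.12]
    - [1,-13,-38,0,-0.12]
    - [1,-13,-38,0,-0.12]
    - [0,-13,-38,0,-0.12]
    - [0,-13,-38,0,-0.12]
    - [0,0,-38,0,-0.12]
    - [0,0,-38,0,-0.12]
    - [0,0,0,0,-0.12]
    - [0,0,0,0,0]

```text
clock: 8.35
position: [0.514, -0.1939, 0.3439]
ee_rot: [1.428, 2.796, -0.001]
force: [0.3, 0.3, -0.9]
width: 0.39
gripper_force: 0.0
```

```bash
python3 q.py;  python3 - <<'E'
from h import *
import pickle
d=get_image("wrist"); t=get_image("top");pickle.dump((d,t),open("w3.pkl","wb"))
m=np.hstack([d["image"],cv2.resize(t["image"][130:226,110:182],(288,384),interpolation=cv2.INTER_CUBIC)])[:,:,::-1]; cv2.imwrite("pics/w3.png",m)
E
```

```text
8.35 [ 0.514  -0.1939  0.3439] yaw_y 35.90171553899389 tilt [ 0.0015 -0.0018 -1.    ] F [ 0.299   0.3    -0.8601] w 0.39023933230970087 j [-0.0436  0.2333  0.392   1.5957 -0.0899  1.3286  0.9869]
```

View pics/w3.png

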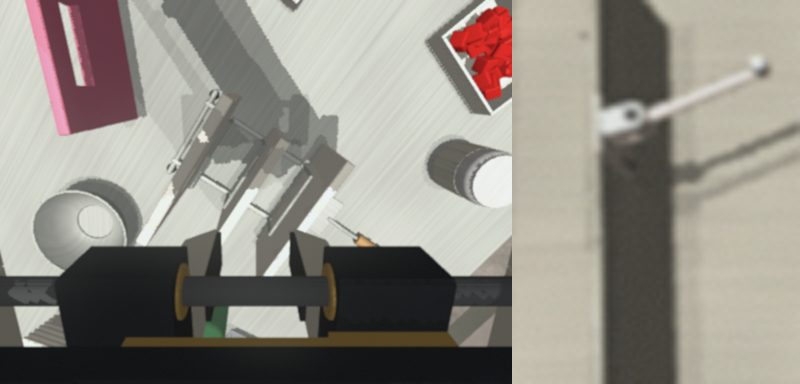

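Top crop: hook swung out, pivot bolt at (631,116) and nose at (759,65). The wrist view shows all three boards undisturbed. Moving above the slotted board and looking closer on the way.

>>> drive_tool:
  steps:
    - [0,-15,-9,0,-0.116]
    - [0,-15,-9,0,-0.116]
    - [0,-15,-10,0,-0.116]
    - [0,-15,-10,0,-0.116]
    - [0,0,0,-20,-0.116]
    - [0,0,0,-30,0]
    - [0,0,0,-34,0]
    - [0,0,0,0,0]

```text
clock: 9.12
position: [0.4518, -0.2256, 0.2548]
ee_rot: [-2.144, -2.286, 0.005]
force: [-1.5, 1.1, -1.0]
width: 0.997
gripper_force: 0.0
```

```bash
python3 q.py;  python3 - <<'E'
from h import *
import pickle
d,t=pickle.load(open("w3.pkl","rb"))
p=onz(t,(139.75,159),.241);n=onz(t,(171.75,146.25),.243);v=n-p;print(p,n,np.hypot(*v[:2]),np.degrees(np.arctan2(v[1],v[0])))
d=get_image("wrist"); pickle.dump(d,open("w4.pkl","wb"));cv2.imwrite("pics/w4.png",d["image"][:,:,::-1])
print(proj(d,(.4504,-.149,.202)),proj(d,(.4583,-.315,.202)),proj(d,(.4543,-.232,.202)))
E
```

```text
9.1167 [ 0.4518 -0.2256  0.2548] yaw_y 3.6752992939843585 tilt [-0.0072  0.0028 -1.    ] F [-1.546   1.0962 -0.9658] w 0.9968232991630369 j [-0.0344  0.2228  0.4813  1.8419 -0.1138  1.1119  0.5522]
[0.61667443 0.26895684 0.241     ] [0.65298172 0.17382722 0.243     ] 0.10182270596003624 -69.11008426191734
[259.90622199  96.41520065] [255.04734221 324.22007333] [257.14466247 222.47671495]
```

View pics/w4.png

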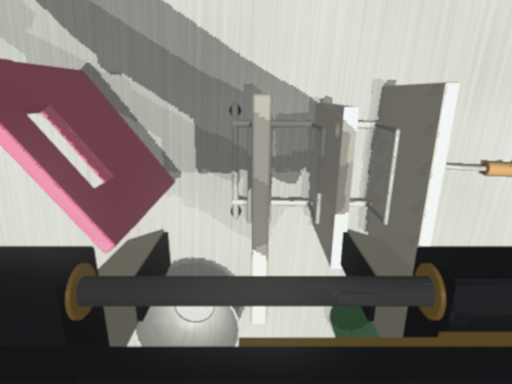

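Board top edge runs (262,96)–(260,323), within about 3 mm of the prediction. Descending and gripping the strip.

>>> drive_tool:
  steps:
    - [0,4.5,-4,0,-0.04]
    - [0,0,0,-25,0]
    - [0,0,0,-25,0]
    - [0,0,0,-22,0]
    - [0,0,0,0,0]
    - [0,0,0,0,0]

```text
clock: 9.67
position: [0.4593, -0.2324, 0.189]
ee_rot: [2.2, 2.243, 0.0]
force: [-0.7, 0.1, 0.3]
width: 0.998
gripper_force: 0.0
```

```bash
python3 q.py
```

```text
9.6667 [ 0.4593 -0.2324  0.189 ] yaw_y 1.121334701026762 tilt [ 0.0002 -0.     -1.    ] F [-0.7294  0.0931  0.3294] w 0.9981615386869508 j [-0.0053  0.306   0.4734  1.9182 -0.169   0.9559  0.5668]
```

>>> drive_tool:
  steps:
    - [0,-2.5,0,-12,0]
    - [0,0,0,0,0]
    - [0.9,0,0,0,0]
    - [0.9,0,0,0,0]
    - [0.9,0,0,0,0]
    - [0.9,0,0,0,0]
    - [0.9,0,0,0,0]
    - [0.9,0,0,0,0]
    - [0.9,0,0,0,0]
    - [0.9,0,0,0,0]
    - [0.9,0,0,0,0]
    - [0.9,0,0,0,0]
  grip_force: 30

```text
clock: 10.67
position: [0.4559, -0.2327, 0.1757]
ee_rot: [-2.202, -2.24, 0.0]
force: [-0.5, 0.6, 1.2]
width: 0.325
gripper_force: 0.0
```

```bash
python3 q.py
```

```text
10.6667 [ 0.4559 -0.2327  0.1757] yaw_y 0.9696240178412122 tilt [-0.0001  0.     -1.    ] F [-0.4614  0.5979  1.1709] w 0.32508765768948034 j [ 0.0015  0.3178  0.47    1.9409 -0.1783  0.9233  0.5763]
```

>>> drive_tool:
  steps:
    - [1,0,0,0,0]
    - [1,0,0,0,0]
    - [1,0,0,0,0]
    - [1,0,0,0,0]
    - [1,0,0,0,0]
    - [1,0,0,0,0]

```text
clock: 11.17
position: [0.4558, -0.2328, 0.1757]
ee_rot: [-2.203, -2.24, 0.0]
force: [-0.4, -0.4, 0.3]
width: 0.129
gripper_force: 29.9
```

Gripped at 12 mm. Lifting straight up and checking the load.

>>> drive_tool:
  steps:
    - [1,0,0,5,0]
    - [1,0,0,10,0]
    - [1,0,0,20,0]
    - [1,0,0,25,0]
    - [1,0,0,25,0]
    - [1,0,0,25,0]
    - [1,0,0,20,0]
    - [1,0,0,10,0]
    - [1,0,0,0,0]

```text
clock: 11.92
position: [0.4568, -0.2333, 0.3182]
ee_rot: [2.2, 2.238, 0.003]
force: [0.3, -0.0, -3.1]
width: 0.128
gripper_force: 29.9
```

>>> drive_tool:
  steps:
    - [1,8,15,0,0]
    - [1,14,25,0,0]
    - [1,18,30,0,-0.06]
    - [1,18,30,0,-0.115]
    - [1,18,30,0,-0.115]
    - [1,18,30,0,-0.115]
    - [1,18,30,0,-0.115]
    - [1,18,30,0,-0.115]
    - [1,18,30,0,-0.115]
    - [1,18,30,0,-0.115]
    - [1,18,30,0,-0.115]
    - [1,18,30,0,-0.115]
    - [1,15,25,0,-0.1215]
    - [1,8,2,0,0]
    - [1,0,0,0,0]
    - [1,0,0,0,0]
    - [1,0,0,0,0]

```text
clock: 13.33
position: [0.6803, 0.133, 0.3147]
ee_rot: [3.087, 0.578, -0.003]
force: [-0.5, -0.6, -2.7]
width: 0.129
gripper_force: 30.0
```

```bash
python3 q.py;  python3 - <<'E'
from h import *
import pickle
d=get_image("wrist"); t=get_image("scene");pickle.dump((d,t),open("w5.pkl","wb"))
c=t["image"][95:215,325:421]
m=np.hstack([cv2.resize(d["image"],(420,315)),cv2.resize(c,(252,315),interpolation=cv2.INTER_CUBIC)])[:,:,::-1]; cv2.imwrite("pics/w5.png",m)
E
```

```text
13.3333 [0.6803 0.133  0.3147] yaw_y -68.79269452406832 tilt [-0.0018 -0.0011 -1.    ] F [-0.4573 -0.5779 -2.6534] w 0.12890185703828563 j [-0.5962  0.5407  0.5717  1.2737 -0.2851  1.4089 -1.245 ]
```

View pics/w5.png

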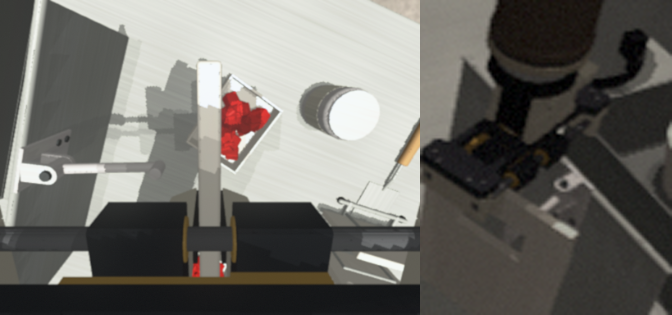

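Board held upright and square to the hook. In the wrist view the pivot is at about (54,214) and the nose at about (193,204), full scale.

```bash
python3 - <<'E'
from h import *
import pickle
d,t=pickle.load(open("w5.pkl","rb"))
p=onz(d,(54,214.5),.241);n=onz(d,(192.5,203.6),.243);v=n-p;print(p,n,np.hypot(*v[:2]),np.degrees(np.arctan2(v[1],v[0])))
print("board end",onz(d,(254,76),.341))
E
```

```text
[0.61844328 0.26992883 0.241     ] [0.66505152 0.17588891 0.243     ] 0.10495634275480159 -63.635982317310585
board end [0.76021534 0.16413215 0.341     ]
```

>>> drive_tool:
  steps:
    - [1,-2,-1,-15,0]
    - [1,0,0,-15,0]
    - [1,0,0,-15,0]
    - [1,0,0,-10,0]
    - [1,0,0,-4.5,0]
    - [1,0,0,0,0]
    - [1,0,0,0,0]
    - [1,0,0,0,0]

```text
clock: 14.1
position: [0.6795, 0.1331, 0.2574]
ee_rot: [3.088, 0.579, 0.003]
force: [0.0, -0.2, -2.6]
width: 0.126
gripper_force: 30.0
```

```bash
python3 q.py;  python3 - <<'E'
from h import *
import pickle
d=get_image("wrist"); t=get_image("scene");pickle.dump((d,t),open("w6.pkl","wb"))
c=t["image"][120:230,320:430]
m=np.hstack([cv2.resize(d["image"][150:290,0:280],(480,240),interpolation=cv2.INTER_CUBIC),cv2.resize(c,(240,240),interpolation=cv2.INTER_CUBIC)])[:,:,::-1]; cv2.imwrite("pics/w6.png",m)
E
```

```text
14.1 [0.6795 0.1331 0.2574] yaw_y -68.74121939565246 tilt [ 0.0017  0.0003 -1.    ] F [ 0.013  -0.2016 -2.6235] w 0.12587069598494496 j [-0.5984  0.564   0.5569  1.3755 -0.2991  1.2841 -1.2273]
```

View pics/w6.png

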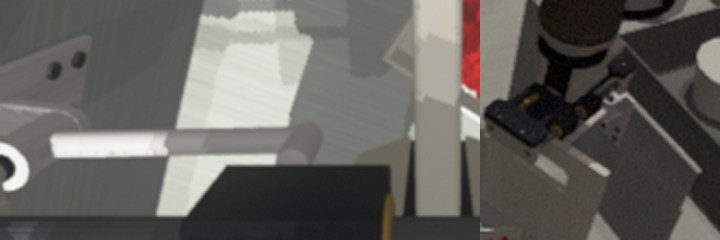

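```bash
python3 - <<'E'
from h import *
import pickle
d,t=pickle.load(open("w6.pkl","rb"))
k=280/480
for nn in [(305,128),(312,130),(295,140)]:
    n=onz(d,(nn[0]*k,150+nn[1]*k),.243);p=onz(d,(6*k,150+165*k),.241);v=n-p;print(p,n,np.hypot(*v[:2]),np.degrees(np.arctan2(v[1],v[0])))
a=onz(d,(60*k,150+145*k),.222);b=onz(d,(280*k,150+141*k),.222);v=b-a;print("bar",a,b,np.degrees(np.arctan2(v[1],v[0])))
E
```

```text
[0.6213564  0.26650411 0.241     ] [0.67196298 0.17620902 0.243     ] 0.10350956253574996 -60.73121117199479
[0.6213564  0.26650411 0.241     ] [0.67212167 0.17385907 0.243     ] 0.10564192492442616 -61.27926100727007
[0.6213564  0.26650411 0.241     ] [0.66668752 0.17799988 0.243     ] 0.09943797029944436 -62.8788594799876
bar [0.62236597 0.26060962 0.222     ] [0.65358905 0.18504013 0.222     ] -67.5510282034835
```

Bar line is at −67.5°, matching the plan. Sliding the slot over the nose.

>>> drive_tool:
  steps:
    - [1,-2,4,-1.5,0]
    - [1,-4,9,0,0]
    - [1,-5,10,0,0]
    - [1,-5,10,0,0]
    - [1,-4,9,0,0]
    - [1,0,0,0,0]

```text
clock: 14.7
position: [0.6575, 0.1797, 0.2546]
ee_rot: [-3.084, -0.587, 0.001]
force: [0.5, 1.7, -2.9]
width: 0.128
gripper_force: 30.0
```

>>> drive_tool:
  steps:
    - [1,-5,10,0,0]
    - [1,-5,10,0,0]
    - [1,-4,9,0,0]
    - [1,-3,8,0,0]
    - [1,-2,4,0,0]
    - [1,0,0,0,0]
    - [1,0,0,0,0]

```text
clock: 15.28
position: [0.6399, 0.2163, 0.2547]
ee_rot: [3.087, 0.58, 0.0]
force: [-0.1, -0.4, -3.9]
width: 0.127
gripper_force: 30.0
```

>>> drive_tool:
  steps:
    - [1,0,0,-4,0]
    - [1,0,0,-5,0]
    - [1,0,0,-4,0]
    - [1,0,0,-2,0]
    - [1,0,0,0,0]
    - [1,0,0,0,0]

```text
clock: 15.78
position: [0.6399, 0.216, 0.2395]
ee_rot: [3.087, 0.579, -0.001]
force: [-0.3, -0.5, -2.9]
width: 0.128
gripper_force: 30.0
```

>>> drive_tool:
  steps:
    - [1,0,0,-1,0]
    - [1,0,0,-1,0]
    - [1,0,0,0,0]

```text
clock: 16.03
position: [0.6399, 0.2163, 0.2376]
ee_rot: [3.088, 0.58, -0.0]
force: [-0.4, 0.7, -2.9]
width: 0.127
gripper_force: 30.0
```

>>> drive_tool:
  steps:
    - [1,0,0,-0.7,0]
    - [1,0,0,-0.7,0]
    - [1,0,0,0,0]

```text
clock: 16.28
position: [0.6398, 0.2163, 0.2362]
ee_rot: [-3.088, -0.58, 0.0]
force: [-0.2, -0.2, -3.4]
width: 0.131
gripper_force: 30.0
```

>>> drive_tool:
  steps:
    - [1,0,0,-0.5,0]
    - [1,0,0,-0.5,0]
    - [1,0,0,0,0]

```text
clock: 16.53
position: [0.6399, 0.2163, 0.2352]
ee_rot: [3.088, 0.58, -0.0]
force: [0.1, -0.2, -3.2]
width: 0.128
gripper_force: 30.0
```

>>> drive_tool:
  steps:
    - [1,0,0,-0.5,0]
    - [1,0,0,-0.5,0]
    - [1,0,0,0,0]

```text
clock: 16.78
position: [0.64, 0.2162, 0.2346]
ee_rot: [-3.088, -0.58, -0.0]
force: [-0.2, -1.0, -1.0]
width: 0.129
gripper_force: 30.0
```

>>> drive_tool:
  steps:
    - [1,0,0,-0.4,0]
    - [1,0,0,0,0]
    - [1,0,0,0,0]
    - [1,0,0,0,0]

```text
clock: 17.12
position: [0.64, 0.2162, 0.2344]
ee_rot: [-3.088, -0.58, -0.001]
force: [-1.8, -0.7, 2.6]
width: 0.13
gripper_force: 30.0
```

The hook now carries the board. Easing slightly and opening just a little.

>>> drive_tool:
  steps:
    - [1,0,0,0.2,0]
    - [1,0,0,0,0]
    - [1,0,0,0,0]
  grip_force: 8

```text
clock: 17.37
position: [0.6401, 0.2163, 0.2343]
ee_rot: [-3.088, -0.58, -0.001]
force: [-1.3, -0.2, 2.4]
width: 0.133
gripper_force: 8.0
```

>>> drive_tool:
  steps:
    - [0.85,0,0,0,0]
    - [0.82,0,0,0,0]
    - [0.79,0,0,0,0]
    - [0.76,0,0,0,0]
    - [0.74,0,0,0,0]
    - [0.74,0,0,0,0]
    - [0.74,0,0,0,0]
    - [0.74,0,0,0,0]

```text
clock: 18.03
position: [0.6399, 0.2162, 0.2341]
ee_rot: [3.088, 0.58, -0.0]
force: [0.3, -1.1, -0.1]
width: 0.261
gripper_force: 0.0
```

```bash
python3 q.py;  python3 - <<'E'
from h import *
d=get_image("wrist"); t=get_image("scene")
c=t["image"][120:230,320:430]
m=np.hstack([cv2.resize(d["image"],(480,360)),cv2.resize(c,(320,360),interpolation=cv2.INTER_CUBIC)])[:,:,::-1]; cv2.imwrite("pics/w7.png",m)
E
```

```text
18.0333 [0.6399 0.2162 0.2341] yaw_y -68.73223505164837 tilt [ 0.     -0.0001 -1.    ] F [ 0.2733 -1.126  -0.0912] w 0.2610938042734977 j [-0.7398  0.5488  0.5464  1.4566 -0.293   1.218  -1.3569]
```

View pics/w7.png

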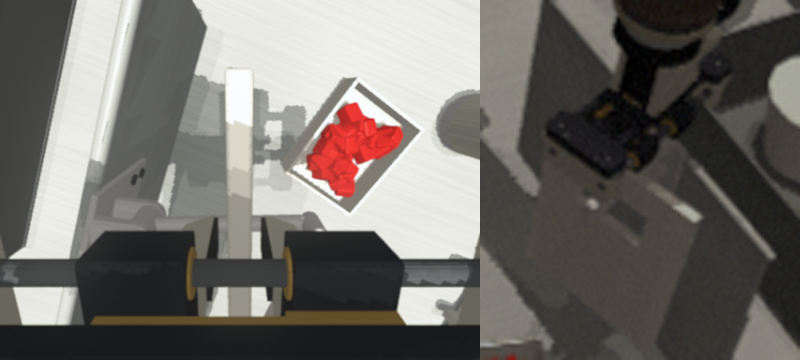

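The board hangs upright between the opened fingers (scene crop: slot at (622,210), nose through it at (593,203)). Withdrawing straight up.

>>> drive_tool:
  steps:
    - [0.74,0,0,4,0]
    - [0.74,0,0,8,0]
    - [0.74,0,0,12,0]
    - [0.74,0,0,20,0]
    - [0.74,0,0,30,0]
    - [0.74,0,0,30,0]
    - [0.74,-20,-20,20,0]
    - [0.74,-30,-25,0,0]
    - [0.74,-30,-25,0,0]
    - [0.74,-30,-25,0,0]
    - [0.74,-30,-25,0,0]
    - [0.74,-30,-25,0,0]
    - [0.74,0,0,0,0]
    - [0.74,0,0,0,0]
    - [0.74,0,0,0,0]

```text
clock: 19.38
position: [0.4705, 0.0716, 0.3595]
ee_rot: [-3.086, -0.58, -0.004]
force: [-0.2, -0.4, -0.2]
width: 0.26
gripper_force: 0.0
```

```bash
python3 q.py;  python3 - <<'E'
from h import *
t=get_image("scene")
cv2.imwrite("pics/w8.png",cv2.resize(t["image"][100:260,300:460],(600,600),interpolation=cv2.INTER_CUBIC)[:,:,::-1])
E
```

```text
19.3833 [0.4705 0.0716 0.3595] yaw_y -68.72743174372008 tilt [ 0.0021  0.0018 -1.    ] F [-0.1941 -0.4326 -0.2245] w 0.25966648918637447 j [-0.8158  0.0819  0.6145  1.737  -0.0498  1.3354 -1.3909]
```

View pics/w8.png

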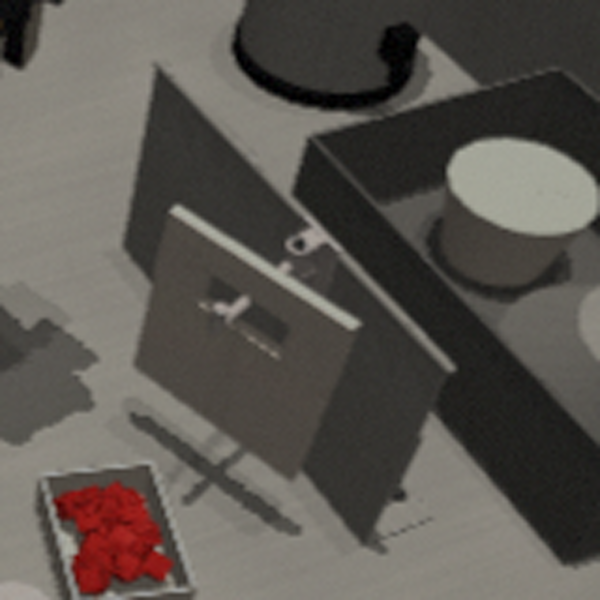

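The board hangs level and the bar leaves the slot near its middle at (240,300). The arm is clear. Handing in after a short settle.

>>> drive_tool:
  steps:
    - [0.74,0,0,0,0]
    - [0.74,0,0,0,0]
    - [0.74,0,0,0,0]
    - [0.74,0,0,0,0]
    - [0.74,0,0,0,0]
    - [0.74,0,0,0,0]
    - [0.74,0,0,0,0]
    - [0.74,0,0,0,0]

```text
clock: 20.1
position: [0.4699, 0.0712, 0.3581]
ee_rot: [3.088, 0.58, -0.0]
force: [0.7, 0.3, 0.0]
width: 0.258
gripper_force: 0.0
```

```bash
python3 -c "
from cell import arm
print(arm.sign_off())"
```

```text
the job is handed in; nothing more can be done
None
```

I swung the hook out to its stop (felt at about 11–12 N), hung the slotted board on it by its slot, released it with the arm clear, and handed the job in at about 20 s; the judge returned no verdict.

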